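Load the finned cooling dock and clamp the row

ROBOT

A 6-joint arm with a two-finger parallel gripper is mounted at the origin on a cart in front of the work surface, level with it; the furniture and walls round the work are solid. World frame = base frame: x ahead of the robot, y to its left, z up, the work surface at z = 0. Lengths are in m, angles in rad, forces in N, time in s.
With the tool pointing down it reaches from about 0.375 to 0.825 m from the base axis. Payload 5.5 kg.
Tool frame: the origin (TCP) lies on the centre line of the jaws, within the pads' length; the fingertips stand 8 mm ahead of it and the grasp point (between the pads) lies 11 mm behind it; z points along the fingers, y is the line along which they close (so a half turn about z gives the same grasp; the last joint's range is limited). The gripper opens to 85 mm and grips with 20 to 120 N. Pads are 22 mm wide; open, the fingers measure 114 mm over their backs; the gripper's body (76 mm by 85 mm) begins 54 mm behind the grasp point. The pads swing forward as they close: fully open they stand 13 mm farther back than shut.
Start: joints at [-1.124, 0.314, -0.047, 1.21, 0, 1.571], TCP at [0.259, -0.541, 0.239] pointing down, gripper open.
Joint ranges: [-2.67, 2.67], [-0.69, 1.73], [-1.03, 1.25], [-2.08, 2.16], [-1.42, 1.45], [-3.14, 3.14]. Speed limits (rad/s): [2.39, 2.39, 3.01, 3.14, 3.14, 3.14].

INTERFACE

Orientations are given as a unit quaternion [w, x, y, z].
In Python, from rig import ctrl gives the robot as it stands. The module is installed in compiled form; this text tells all that it offers.
- The arm moves only by the tool move_arm, never from a script. Its argument "targets" is a list of rows, each a list of 3 entries, a list of its own where there are three numbers: the closure in counts, from 0 (fully open) to 255 (shut), then the shift along the tool's x, y, z in mm, then the turn about the tool's z in rad. A call has 1 to 12 rows; each row is the pose to reach, as a shift and turn from the pose commanded when the call began, along the tool's axes at that moment; what a row does not reach only later rows make up. A row lasts 1/8 s, in which the tool goes at most 62.5 mm and 10.7 degrees, less where a joint would pass 70% of its speed; a pose out of reach is approached as far as the arm can. A call with a gripper value outside its range is refused whole. The fingers move at their own pace and stop on an object; "grip_force" is the grip in N (left out, the last holds). Time passes only in rows, so rows that repeat a pose let the fingers close. It gives the time, the measured TCP pose, the force, the opening and the grip force at its end, in the units of the state.
- ctrl.state(): the state, without advancing time (a new reading comes with each control period).
- ctrl.grab_frame(name): name is "side" or "top"; returns a dict with "frame" (480x640x3 uint8, red, green, blue), "mtx" (3x3 intrinsics, pixels), "R" (3x3) and "t" (3): a world point X has camera coordinates R X + t. Camera axes: x right, y down, z forward; pixel columns grow to the right and rows downward; lengths in m; the calibration is good to about 2 mm. A picture is of the moment at which its call begins. There is no depth.
- ctrl.job_done(): hands the job in; it is judged then, once.
The state is a dict: "time_s": time; "qpos": joint angles; "qvel": joint speeds; "tau": joint torques, N m; "tool_pos": TCP position; "tcp_rot": TCP orientation; "wrist_force": force on the tool from outside, world axes, zero at the start; "wrist_torque": the same for the moment, N m; "opening": finger opening in m; "grasp_force": force on a finger pad.
Only numpy, scipy, OpenCV 4.12 (cv2) and the standard library are available. Lean on these libraries where they do the work, as an engineer would, in place of code of your own. Each camera call takes 0.05 s, during which the arm holds its last target. There are 200 camera calls.

TASK

Load the cooling dock: free the clamp knob on its grey jaw, draw the jaw back, and set every finned block that stands on the worktop into the dock with its fins fully down between the dock's fins. Then slide the jaw up so that the blocks stand in one closed row, face to face, between the fixed end stop and the jaw, and tighten the knob again so that the jaw is locked. Do not knock over the flask or the bottles.

Things in the scene. Friction and masses are not known exactly. Their poses are not given: they have to be found in the camera images.
- cooling_dock: fixed dock, blue bed 116 (x) x 360 (y) x 10 mm, yaw within 0.2; origin: underside centre, z up. Five upright fins along y, 6 mm thick, round-nosed, at x -32, -16, 0, 16, 32, z 10 to 36; steel rails at x -47, 47, to z 42. A block is fully down (fins in the gaps, 2 mm play each side) at dock x 0, z 12, its y along the dock's y either way round; it can still slide along y. Blocks go between y -150 and the jaw
- stop_face (a point): middle of the inner face of the fixed end stop (52 mm high) where the row begins: dock y -150 mm, z 40 mm; axes as the dock's. The row grows from here towards +y, where the jaw is. First block's centre stands 28 mm from it, the next 56 mm on
- jaw (a joint): grey clamp jaw, 116 (x) x 50 (y) mm, top z 58 mm, sliding along the dock's y above its fins, dragged by the knob on it. Value in m: 0 = fully in, to 0.21 = drawn right back (+y). Gap from end stop to jaw face = 50 mm + value; at the start 80 to 105 mm. Slides with about 2 N when free; friction-locked (to about 15 N) while the knob is tight
- jaw_face (a point): middle of the jaw's face towards the end stop, at z 40 mm; axes as the dock's
- clamp_knob (a joint): black wing knob on the jaw, upright axis, rad. 0 = free; turns clockwise seen from above to tighten, end of travel 1.35. From about 0.7 it begins to clamp the jaw; tight = 1.15 or more (as at the start), free = below 0.2. Turning takes 0.15 to 0.35 N m; it stays where it is left
- knob_grip (a point): on the knob's axis, 90 mm above the worktop, 25 mm behind the jaw's face; turns with the knob. The wing to grip is 44 mm long along this frame's x, 12 mm thick along its y, 66 to 102 mm above the worktop; at value 0 it lies along the dock's x
- block_1: loose finned aluminium block, about 0.18 kg; origin: underside centre (fin tips), z up. Four downward fins 6 mm thick, 56 long in y, 24 deep, round-nosed, at x -24, -8, 8, 24. Plate 68 (x) x 56 (y), z 24 to 32. Orange handle to grip from above: 14 thick in x, 38 long in y, z 32 to 68. Same after half a turn. None if absent or while gripped
- block_2: loose finned aluminium block, about 0.18 kg; origin: underside centre (fin tips), z up. Four downward fins 6 mm thick, 56 long in y, 24 deep, round-nosed, at x -24, -8, 8, 24. Plate 68 (x) x 56 (y), z 24 to 32. Orange handle to grip from above: 14 thick in x, 38 long in y, z 32 to 68. Same after half a turn. None if absent or while gripped
- block_3: loose finned aluminium block, about 0.18 kg; origin: underside centre (fin tips), z up. Four downward fins 6 mm thick, 56 long in y, 24 deep, round-nosed, at x -24, -8, 8, 24. Plate 68 (x) x 56 (y), z 24 to 32. Orange handle to grip from above: 14 thick in x, 38 long in y, z 32 to 68. Same after half a turn. None if absent or while gripped
- block_4: loose finned aluminium block, about 0.18 kg; origin: underside centre (fin tips), z up. Four downward fins 6 mm thick, 56 long in y, 24 deep, round-nosed, at x -24, -8, 8, 24. Plate 68 (x) x 56 (y), z 24 to 32. Orange handle to grip from above: 14 thick in x, 38 long in y, z 32 to 68. Same after half a turn. None if absent or while gripped
- flask: bystander: glass conical flask, 64 mm wide, 114 mm high; origin under its centre, z up
- reagent_bottle: bystander: small clear stoppered glass reagent bottle, 46 mm wide, 89 mm high; origin under its centre, z up
- squeeze_bottle: bystander: white plastic bottle, 52 mm wide, 100 mm high; origin under its centre, z up
Not all that is in view belongs to the job. What is shaped like the block_2 but red is not meant.

How it is judged:
By the outcome, as a careful person would: the job done as asked, in the order asked, and still so for the second after the job is handed in, with the robot touching nothing.
Of block_1, block_2, block_3, block_4 only 3 to 4 are there at a start; the rules pass over those that are not, and their reading is None.
At some moment in a run one of block_1, block_2, block_3, block_4 may be knocked a few centimetres aside while the robot is not near it.
Once in a run the grip may slacken for a moment while it holds something.
It also fails if it takes over 210 s, if anything falls off the work surface, if the arm or the gripper's body presses on something with over 40 N, if the wrist force passes 120 N, or if a joint passes its speed limit or range.

## Working session

There is one attempt and no reset: what is moved stays moved. The work goes in short steps, Python scripts to look and compute and a tool call to move; the robot and the scene stay as the last step left them, time stands still between calls to the robot, and variables do not carry over. Pictures are saved under pics/ and viewed, at most 14 in all, crops included, and the job is handed in when it is done.

Besides the shell and the picture viewer there is one more tool, called after "Request:" as name(argument=value, ...), one argument or row to a line, values as JSON. move_arm: Moves the arm, as the interface text tells. Its arguments: {"type":"object","properties":{"targets":{"type":"array","items":{"type":"array"}},"grip_force":{"type":"number"}},"required":["targets"]}

```bash
mkdir -p pics; cat > h.py <<'E'
import numpy as np, cv2, json
from rig import ctrl
def grab(n,f):
    d=ctrl.grab_frame(n); cv2.imwrite(f'pics/{f}.png',cv2.cvtColor(d['frame'],cv2.COLOR_RGB2BGR))
    np.savez(f'pics/{f}.npz',K=d['mtx'],R=d['R'],t=d['t']); return d
def cal(f): z=np.load(f'pics/{f}.npz'); return z['K'],z['R'],z['t']
def px2w(f,u,v,z):
    K,R,t=cal(f); C=-R.T@t; r=R.T@np.linalg.solve(K,[u,v,1.]); return C+r*(z-C[2])/r[2]
def w2px(f,X):
    K,R,t=cal(f); p=K@(R@np.asarray(X,float)+t); return p[:2]/p[2]
def crop(f,u0,v0,u1,v1,s,out):
    im=cv2.imread(f'pics/{f}.png')[v0:v1,u0:u1]; cv2.imwrite(f'pics/{out}.png',cv2.resize(im,None,fx=s,fy=s,interpolation=cv2.INTER_CUBIC))
E
python3 - <<'E'
from h import *
np.set_printoptions(precision=3,suppress=True)
for n in('top','side'):
    d=grab(n,n+'0'); print(n,-d['R'].T@d['t'],d['R'][2],d['mtx'][0,0])
print(ctrl.state())
E
```

```text
top [0.444 0.021 1.284] [ 0.099 -0.025 -0.995] 511.5202076694351
side [0.423 0.975 0.881] [ 0.102 -0.77  -0.63 ] 532.2603557942144
{'time_s': 0.1, 'qpos': array([-1.124,  0.314, -0.048,  1.21 , -0.   ,  1.571]), 'qvel': array([ 0.001, -0.002,  0.001, -0.001, -0.002, -0.001]), 'tau': array([ -0.001, -54.076,  34.054,   0.011,   0.   ,  -0.   ]), 'tool_pos': array([ 0.259, -0.541,  0.239]), 'tcp_rot': array([-0.001,  0.975,  0.222, -0.   ]), 'wrist_force': array([ 0.329,  0.312, -1.115]), 'wrist_torque': array([ 0.013, -0.017, -0.04 ]), 'grasp_force': 0.0, 'opening': 0.0852095399268035}
```

View pics/top0.png

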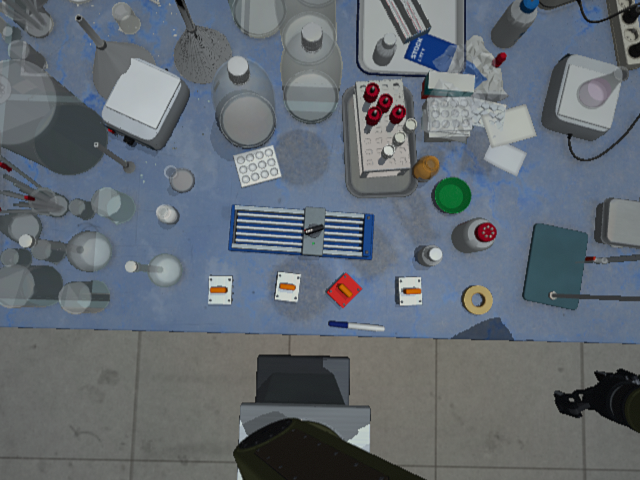

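View pics/side0.png

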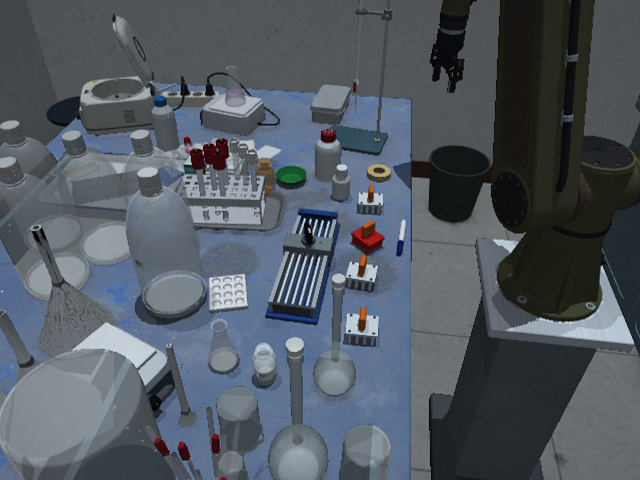

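The top view shows three white blocks with orange handles at (220,290), (288,287) and (410,291). The red look-alike is at (343,290) and is not wanted. The dock runs from (231,230) to (373,235) with its jaw at (314,230) and its stop on the right. Bottles stand at (430,256) and (480,235), with tall glass at (165,268). Next I'll crop closer.

```bash
python3 - <<'E'
from h import *
crop('top0',200,190,460,320,3,'c1')
E
```

```text
(no output)
```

View pics/c1.png

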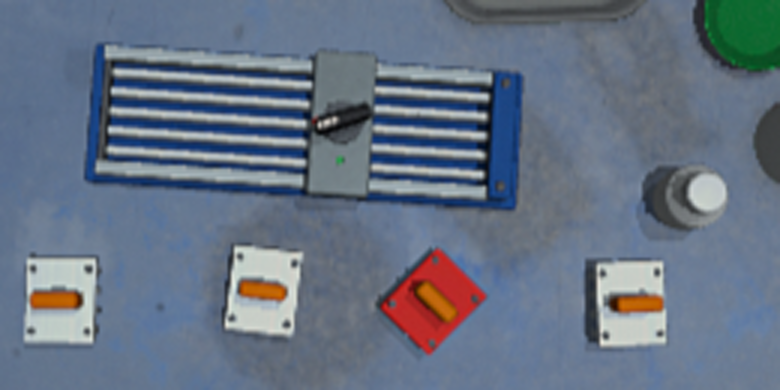

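```bash
cat > fit.py <<'E'
from h import *
from scipy.optimize import least_squares
np.set_printoptions(precision=4,suppress=True)
def P(u,v): return np.array([200+u/3-.33,190+v/3-.33])
obs=[(493,70,.058,-.150,.052,0),(523,73,.058,-.180,.052,0),(516,208,-.058,-.180,.052,0),(488,205,-.058,-.150,.052,0),
(97,44,.058,.180,.010,0),(86,180,-.058,.180,.010,0),
(315,52,.058,-.05,.058,1),(377,55,.058,-.1,.058,1),(368,196,-.058,-.1,.058,1),(306,193,-.058,-.05,.058,1)]
def w(p,x,y,z):
    c,s=np.cos(p[2]),np.sin(p[2]); return [p[0]+c*x-s*y,p[1]+s*x+c*y,z]
def f(p): return np.concatenate([w2px('top0',w(p,x,y+(p[3] if j else 0),z))-P(u,v) for u,v,x,y,z,j in obs])
r=least_squares(f,[.5,0.,0.,.04],loss='soft_l1'); print(r.x,r.fun.reshape(-1,2))
np.save('dock.npy',r.x)
print('knob',w(r.x,0,-.1+r.x[3]+.025,.1))
a,b=px2w('top0',*P(315,127),.102),px2w('top0',*P(368,110),.102); print('wing',a,b)
# blocks: orange mask and white plate
im=cv2.imread('pics/top0.png'); hsv=cv2.cvtColor(im,cv2.COLOR_BGR2HSV)
for nm,(u0,v0,u1,v1) in dict(A=(203,272,237,310),B=(270,268,306,306),C=(390,272,428,310)).items():
    h=hsv[v0:v1,u0:u1]; o=((h[...,0]<22)&(h[...,1]>150)&(h[...,2]>90)); wh=(h[...,1]<60)&(h[...,2]>165)|o
    for m,z in((o,.068),(wh,.032)):
        n,l,st,ce=cv2.connectedComponentsWithStats(m.astype(np.uint8)); k=1+st[1:,4].argmax()
        c=cv2.findContours((l==k).astype(np.uint8),0,2)[0]; R=cv2.minAreaRect(max(c,key=cv2.contourArea))
        q=np.array([px2w('top0',u+u0,v+v0,z) for u,v in cv2.boxPoints(R)]); e=q[1]-q[0],q[2]-q[1]
        cen=q.mean(0); ang=[np.arctan2(-i[0],i[1]) for i in e]
        print(nm,z,cen[:2],np.linalg.norm(cen[:2]),[np.linalg.norm(i) for i in e],ang,px2w('top0',ce[k][0]+u0,ce[k][1]+v0,z)[:2])
E
python3 fit.py
```

```text
[ 0.575   0.0227 -0.0417  0.0452] [[ 0.3018 -1.6895]
 [ 2.5405 -1.7793]
 [ 2.0679  0.6594]
 [-0.9544  0.7647]
 [-0.822  -0.3793]
 [-1.219   0.3716]
 [ 0.2346 -0.4835]
 [ 0.1574  0.0481]
 [-0.1528  0.7792]
 [-0.274   0.2739]]
knob [np.float64(0.5737922802493294), np.float64(-0.007029363602602302), 0.1]
wing [0.5663 0.0144 0.102 ] [ 0.5808 -0.0262  0.102 ]
A 0.068 [0.4274 0.2149] 0.4783731846948042 [np.float64(0.035111260123882125), np.float64(0.011693769757055722)] [np.float64(-3.1127569842159803), np.float64(1.616961312379078)] [0.4265 0.2142]
A 0.032 [0.4271 0.2158] 0.4785269409841248 [np.float64(0.055559802781554445), np.float64(0.06503679067148763)] [np.float64(-3.1121571823734584), np.float64(1.6158142233712627)] [0.4268 0.2155]
B 0.068 [0.4391 0.0519] 0.4421938152802317 [np.float64(0.0330388573030712), np.float64(0.011749676781102008)] [np.float64(-3.1125936532193625), np.float64(1.6037223522857709)] [0.4392 0.0519]
B 0.032 [0.4396 0.0517] 0.4425909382132867 [np.float64(0.06654406395175541), np.float64(0.05440654188214373)] [np.float64(-1.6593466802668941), np.float64(3.0471188854432945)] [0.4394 0.0515]
C 0.068 [ 0.4371 -0.2473] 0.5022414207711555 [np.float64(0.033466336578955286), np.float64(0.00945039658056741)] [np.float64(-3.1128657670828965), np.float64(1.5792870408140804)] [ 0.4371 -0.2468]
C 0.032 [ 0.438  -0.2479] 0.50328095386568 [np.float64(0.05425575475099837), np.float64(0.06569625999763742)] [np.float64(-3.1122118146692253), np.float64(1.579091812993531)] [ 0.4373 -0.2488]
```

Request:
move_arm(
  targets=[
    [0, [515, -345, 60], -1.466],
    [0, [515, -345, 60], -1.466],
    [0, [515, -345, 60], -1.466],
    [0, [515, -345, 60], -1.466],
    [0, [515, -345, 60], -1.466],
    [0, [515, -345, 60], -1.466],
    [0, [515, -345, 60], -1.466],
    [0, [515, -345, 60], -1.466],
    [0, [515, -345, 60], -1.466],
    [0, [515, -345, 60], -1.466],
    [0, [515, -345, 60], -1.466],
    [0, [515, -345, 60], -1.466],
  ],
  grip_force=40,
)

```text
time_s: 1.6
tool_pos: [0.574, -0.0074, 0.1787]
tcp_rot: [-0.001, 0.576, 0.817, -0.001]
wrist_force: [-1.1, 0.1, 0.8]
opening: 0.0854
grasp_force: 0.0
```

```bash
cat >> h.py <<'E'
from scipy.spatial.transform import Rotation as Ro
def pose():
    s=ctrl.state(); w,x,y,z=s['tcp_rot']; R=Ro.from_quat([x,y,z,w]).as_matrix(); return s,R,np.arctan2(R[1,0],R[0,0])
def go(X,psi=None):
    s,R,p=pose(); d=R.T@(np.array(X)-s['tool_pos'])*1000
    t=0 if psi is None else -((psi-p+np.pi)%(2*np.pi)-np.pi)
    print('t',s['time_s'],'pos',np.round(s['tool_pos'],4),'psi',round(p,3),'q6',round(s['qpos'][5],2),'-> shift',np.round(d,1),'turn',round(t,3),'F',np.round(s['wrist_force'],1),'open',round(s['opening'],4))
E
python3 - <<'E'
from h import *
go([.5735,-.0065,.079],1.914)
grab('top','top1');grab('side','side1')
crop('side1',250,190,390,340,4,'c2')
E
```

```text
t 1.6 pos [ 0.574  -0.0074  0.1787] psi 1.914 q6 1.22 -> shift [ 1.   0.  99.7] turn -0.0 F [-1.1  0.1  0.8] open 0.0854
```

View pics/c2.png

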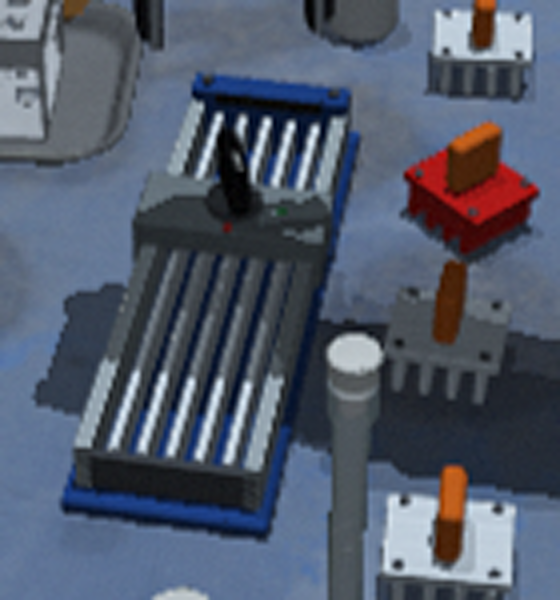

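```bash
python3 - <<'E'
from h import *
d=np.load('dock.npy'); c,s=np.cos(d[2]),np.sin(d[2])
def W(x,y,z): return [d[0]+c*x-s*y,d[1]+s*x+c*y,z]
for n,X in dict(knobtop=W(0,-.03,.102),knobbase=W(0,-.03,.058),jawL=W(.058,-.005,.058),jawR=W(-.058,-.005,.058),bedL=W(.058,.18,.01),bedR=W(-.058,.18,.01),railR0=W(-.047,.165,.042),stopL=W(.058,-.15,.052),stopR=W(-.058,-.15,.052)).items():
    print(n,np.round((w2px('side1',X)-[250,190])*4))
E
```

```text
knobtop [235. 146.]
knobbase [236. 203.]
jawL [133. 218.]
jawR [324. 241.]
bedL [ 59. 498.]
bedR [267. 528.]
railR0 [253. 464.]
stopL [183.  85.]
stopR [359. 105.]
```

Request:
move_arm(
  targets=[
    [0, [1, 0, 50], 0],
    [0, [1, 0, 99], 0],
    [0, [1, 0, 99], 0],
    [255, [1, 0, 99], 0],
    [255, [1, 0, 99], 0],
    [255, [1, 0, 99], 0],
    [255, [1, 0, 99], 0],
    [255, [1, 0, 99], 0],
    [255, [1, 0, 99], 0],
  ],
  grip_force=40,
)

```text
time_s: 2.82
tool_pos: [0.5746, -0.0065, 0.0813]
tcp_rot: [0.0, 0.576, 0.817, 0.0]
wrist_force: [-2.4, -0.6, 5.3]
opening: 0.0113
grasp_force: 39.4
```

Request:
move_arm(
  targets=[
    [255, [0, 0, 0], -0.15],
    [255, [0, 0, 0], -0.3],
    [255, [0, 0, 0], -0.45],
    [255, [0, 0, 0], -0.6],
    [255, [0, 0, 0], -0.75],
    [255, [0, 0, 0], -0.9],
    [255, [0, 0, 0], -1.03],
    [255, [0, 0, 0], -1.14],
    [255, [0, 0, 0], -1.14],
    [255, [0, 0, 0], -1.14],
  ],
)

```text
time_s: 4.08
tool_pos: [0.5745, -0.0066, 0.0813]
tcp_rot: [0.0, 0.044, 0.999, -0.0]
wrist_force: [-2.1, -1.2, 5.9]
opening: 0.0117
grasp_force: 39.4
```

```bash
python3 - <<'E'
from h import *
d=np.load('dock.npy'); a=d[2]; L=.140
s,R,p=pose(); go(s['tool_pos']+np.array([-np.sin(a)*L,np.cos(a)*L,0])); print(s['wrist_torque'])
E
```

```text
t 4.075 pos [ 0.5745 -0.0066  0.0813] psi 3.053 q6 0.08 -> shift [ 6.500e+00  1.398e+02 -1.000e-01] turn 0 F [-2.1 -1.2  5.9] open 0.0117
[-0.18992461  0.48137541  0.16239368]
```

Request:
move_arm(
  targets=[
    [255, [0.6, 12, 0], 0],
    [255, [1.4, 28, 0], 0],
    [255, [2.1, 44, 0], 0],
    [255, [2.8, 60, 0], 0],
    [255, [3.5, 76, 0], 0],
    [255, [4.3, 92, 0], 0],
    [255, [5, 108, 0], 0],
    [255, [5.8, 124, 0], 0],
    [255, [6.5, 140, 0], 0],
    [255, [6.5, 140, 0], 0],
    [255, [6.5, 140, 0], 0],
  ],
)

```text
time_s: 5.45
tool_pos: [0.5797, 0.1346, 0.0813]
tcp_rot: [-0.0, 0.044, 0.999, 0.001]
wrist_force: [-4.9, 1.1, 7.4]
opening: 0.011
grasp_force: 40.4
```

```bash
python3 - <<'E'
from h import *
go([0,0,0]); grab('top','top2')
E
```

```text
t 5.45 pos [0.5797 0.1346 0.0813] psi 3.054 q6 0.31 -> shift [ 565.6 -185.    81.4] turn 0 F [-4.9  1.1  7.4] open 0.011
```

Request:
move_arm(
  targets=[
    [0, [0, 0, 0], 0],
    [0, [0, 0, 0], 0],
    [0, [0, 0, 0], 0],
    [0, [0, 0, -50], 0],
    [0, [0, 0, -95], 0],
    [0, [80, 33, -95], 0.5],
    [0, [159, 67, -95], 1.45],
    [0, [159, 67, -95], 1.45],
    [0, [159, 67, -95], 1.45],
    [0, [159, 67, -95], 1.45],
    [0, [159, 67, -95], 1.45],
    [0, [159, 67, -95], 1.45],
  ],
)

```text
time_s: 7.0
tool_pos: [0.4278, 0.2143, 0.1753]
tcp_rot: [0.0, 0.647, 0.763, 0.0]
wrist_force: [0.8, -0.8, 0.4]
opening: 0.0853
grasp_force: 0.0
```

```bash
python3 - <<'E'
from h import *
go([.4275,.2155,.043],1.6); grab('top','top3'); grab('side','side3')
a=cv2.imread('pics/top3.png')[190:320,190:450]; b=cv2.imread('pics/side3.png')[170:350,240:400]
cv2.imwrite('pics/c3.png',np.vstack([cv2.resize(a,(780,390),interpolation=2)]))
crop('side3',240,170,400,350,3.3,'c4')
E
```

```text
t 7.0 pos [0.4278 0.2143 0.1753] psi 1.734 q6 1.87 -> shift [ 1.200e+00 -1.000e-01  1.323e+02] turn 0.134 F [ 0.8 -0.8  0.4] open 0.0853
```

View pics/c3.png

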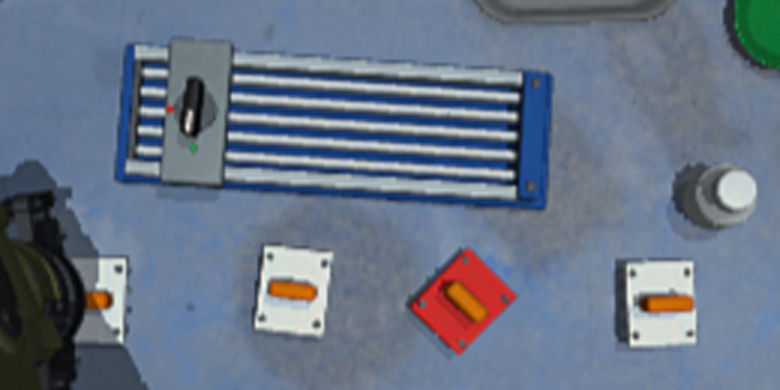

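View pics/c4.png

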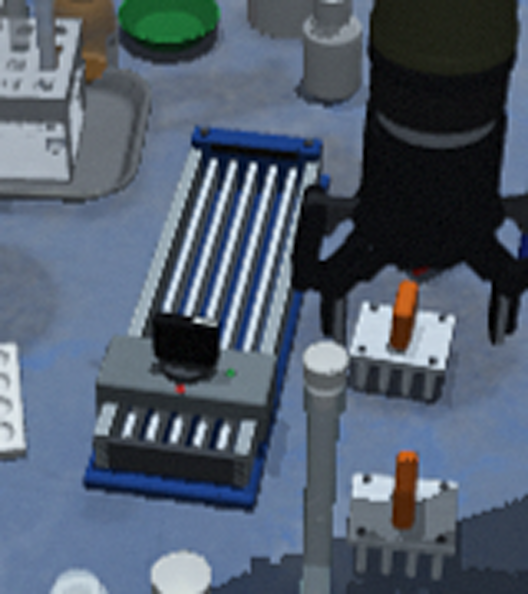

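```bash
python3 - <<'E'
from h import *
from scipy.optimize import minimize
g=cv2.GaussianBlur(cv2.cvtColor(cv2.imread('pics/top3.png'),cv2.COLOR_BGR2HSV),(3,3),0)
im=cv2.cvtColor(cv2.imread('pics/top3.png'),cv2.COLOR_BGR2RGB).astype(float)
im=im[...,0] # red: blue bed dark
K,R,t=cal('top3'); d=np.load('dock.npy')
ys=np.linspace(-.14,.07,80)
def score(p,z=.036):
    x0,a=p; c,s=np.cos(a),np.sin(a); tot=0
    for xs,w in(((-.032,-.016,0,.016,.032),1),((-.04,-.024,-.008,.008,.024,.04),-5/6)):
        X,Y=np.meshgrid(xs,ys); P=np.stack([x0+c*X-s*Y,d[1]+s*X+c*Y,0*X+z]).reshape(3,-1)
        q=K@(R@P+t[:,None]); q=(q[:2]/q[2]).astype(np.float32)
        tot+=w*cv2.remap(im.astype(np.float32),q[0][None],q[1][None],1).sum()
    return tot
G=[(score((x,a)),x,a) for x in np.arange(.565,.585,.0005) for a in np.arange(-.07,0,.002)]
print(sorted(G)[-4:])
E
```

```text
[(np.float32(62556.008), np.float64(0.5759999999999987), np.float64(-0.03199999999999997)), (np.float32(62835.062), np.float64(0.5759999999999987), np.float64(-0.03799999999999998)), (np.float32(62858.777), np.float64(0.5759999999999987), np.float64(-0.033999999999999975)), (np.float32(62952.926), np.float64(0.5759999999999987), np.float64(-0.035999999999999976))]
```

Request:
move_arm(
  targets=[
    [0, [0, 0, 0], 0.13],
    [0, [1, 0, 50], 0.13],
    [0, [1, 0, 100], 0.13],
    [0, [1, 0, 132], 0.13],
    [0, [1, 0, 132], 0.13],
    [255, [1, 0, 132], 0.13],
    [255, [1, 0, 132], 0.13],
    [255, [1, 0, 132], 0.13],
    [255, [1, 0, 132], 0.13],
    [255, [1, 0, 132], 0.13],
    [255, [1, 0, 132], 0.13],
    [255, [1, 0, 132], 0.13],
  ],
  grip_force=60,
)

```text
time_s: 8.6
tool_pos: [0.4277, 0.2155, 0.0437]
tcp_rot: [-0.0, 0.693, 0.721, 0.0]
wrist_force: [-2.3, 0.5, 5.1]
opening: 0.0132
grasp_force: 62.2
```

```bash
cat >> h.py <<'E'
D=(.5757,.0227,-.036)
def dock(y): return D[0]-np.sin(D[2])*y, D[1]+np.cos(D[2])*y
PSI=np.pi/2+D[2]
E
python3 - <<'E'
from h import *
go([*dock(-.119),.164],PSI)
E
```

```text
t 8.6 pos [0.4277 0.2155 0.0437] psi 1.611 q6 2.0 -> shift [-317.2  131.2 -120.4] turn 0.076 F [-2.3  0.5  5.1] open 0.0132
```

Request:
move_arm(
  targets=[
    [255, [0, 0, -40], 0],
    [255, [0, 0, -80], 0],
    [255, [0, 0, -120], 0],
    [255, [-50, 21, -120], 0],
    [255, [-105, 43, -120], 0],
    [255, [-160, 66, -120], 0.04],
    [255, [-215, 88, -120], 0.076],
    [255, [-270, 111, -120], 0.076],
    [255, [-317, 131, -120], 0.076],
    [255, [-317, 131, -120], 0.076],
    [255, [-317, 131, -120], 0.076],
  ],
)

```text
time_s: 9.98
tool_pos: [0.5703, -0.0961, 0.1624]
tcp_rot: [-0.001, 0.72, 0.694, -0.0]
wrist_force: [-0.4, 0.0, -2.0]
opening: 0.0133
grasp_force: 61.1
```

```bash
python3 - <<'E'
from h import *
go([*dock(-.119),.0558],PSI); grab('side','side4'); grab('top','top4')
crop('side4',270,130,430,260,3.5,'c5')
E
```

```text
t 9.975 pos [ 0.5703 -0.0961  0.1624] psi 1.534 q6 1.44 -> shift [ -0.2   1.3 106.6] turn -0.001 F [-0.4  0.  -2. ] open 0.0133
```

View pics/c5.png

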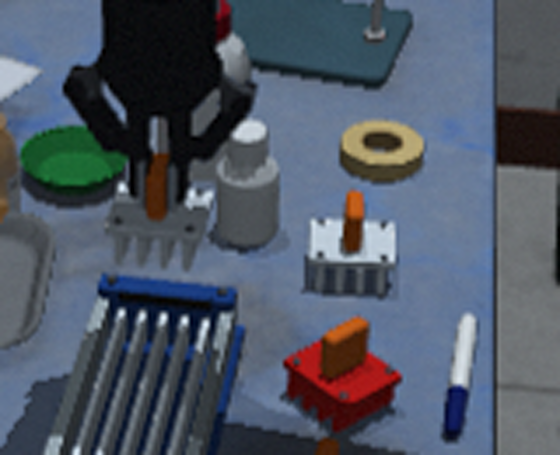

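Request:
move_arm(
  targets=[
    [255, [0, 1, 30], 0],
    [255, [0, 1, 60], 0],
    [255, [0, 1, 76], 0],
    [255, [0, 1, 84], 0],
    [255, [0, 1, 88], 0],
    [255, [0, 1, 88], 0],
  ],
)

```text
time_s: 10.82
tool_pos: [0.5726, -0.0962, 0.0758]
tcp_rot: [0.0, 0.72, 0.694, 0.0]
wrist_force: [-0.7, 0.0, -2.1]
opening: 0.0132
grasp_force: 61.1
```

Request:
move_arm(
  targets=[
    [255, [0, -0.7, 4], 0],
    [255, [0, -0.7, 9], 0],
    [255, [0, -0.7, 14], 0],
    [255, [0, -0.7, 18], 0],
    [255, [0, -0.7, 20], 0],
    [255, [0, -0.7, 20], 0],
  ],
)

```text
time_s: 11.58
tool_pos: [0.5712, -0.0962, 0.0558]
tcp_rot: [-0.0, 0.72, 0.694, -0.0]
wrist_force: [-3.1, 0.5, 3.1]
opening: 0.013
grasp_force: 61.9
```

Request:
move_arm(
  targets=[
    [0, [0, 0, 0], 0],
    [0, [0, 0, 0], 0],
    [0, [0, 0, 0], 0],
    [0, [0, 0, -50], 0],
    [0, [0, 0, -110], 0],
    [0, [0, 0, -110], 0],
  ],
)

```text
time_s: 12.32
tool_pos: [0.5752, -0.0968, 0.1707]
tcp_rot: [0.004, 0.72, 0.694, 0.003]
wrist_force: [0.5, 0.0, 0.3]
opening: 0.0856
grasp_force: 0.0
```

```bash
cat > blk.py <<'E'
from h import *
def find(f):
    im=cv2.imread(f'pics/{f}.png'); h=cv2.cvtColor(im,cv2.COLOR_BGR2HSV)
    o=((h[...,0]<22)&(h[...,1]>150)&(h[...,2]>90)).astype(np.uint8)
    n,l,st,ce=cv2.connectedComponentsWithStats(o)
    for k in range(1,n):
        if 20<st[k,4]<150 and 200<ce[k][0]<460 and 190<ce[k][1]<320:
            c=np.argwhere(l==k)[:,::-1].astype(float); X=np.array([px2w(f,*q,.068)[:2] for q in c]); m=X.mean(0)
            v=np.linalg.svd(X-m)[2][0]; print(np.round(ce[k]),st[k,4],np.round(m,4),'yaw',round(np.arctan(-v[0]/v[1]),3))
E
python3 - <<'E'
from blk import *
grab('top','top5'); find('top5'); go([.4395,.0515,.17])
E
```

```text
[286. 287.] 51 [0.4388 0.0542] yaw -0.092
[331. 291.] 31 [ 0.4325 -0.0523] yaw 1.169
t 12.375 pos [ 0.5735 -0.0966  0.1679] psi 1.535 q6 1.44 -> shift [ 143.1 -139.3   -2.9] turn 0 F [-0.5 -0.6 -1.5] open 0.085
```

Request:
move_arm(
  targets=[
    [0, [40, -39, 0], 0],
    [0, [80, -77, 0], 0.055],
    [0, [120, -116, 0], 0.055],
    [0, [144, -139, 0], 0.055],
    [0, [144, -139, 0], 0.055],
    [0, [144, -139, 0], 0.055],
    [0, [144, -139, 30], 0.055],
  ],
)

```text
time_s: 13.25
tool_pos: [0.4406, 0.0523, 0.1363]
tcp_rot: [0.001, 0.739, 0.674, 0.002]
wrist_force: [1.1, 0.2, -0.2]
opening: 0.0857
grasp_force: 0.0
```

```bash
python3 - <<'E'
from blk import *
grab('side','side6'); go([.4395,.0525,.0437]); crop('side6',270,170,430,330,3.5,'c6')
E
```

```text
t 13.3 pos [0.4371 0.0518 0.1318] psi 1.478 q6 1.78 -> shift [ 1.   2.5 88. ] turn 0 F [-1.3 -1.3 -3.4] open 0.0852
```

View pics/c6.png

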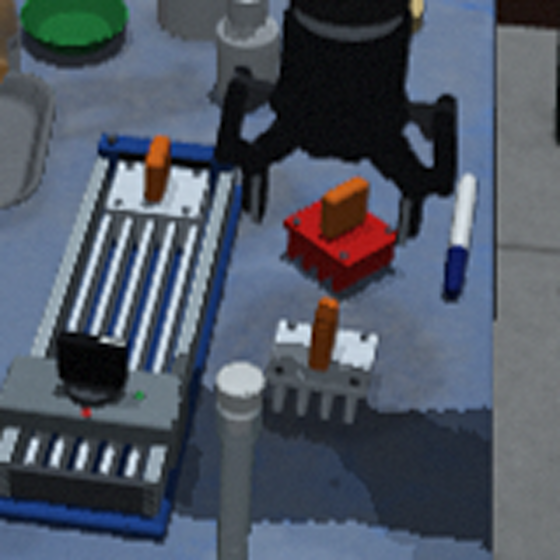

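```bash
python3 - <<'E'
from h import *
print(px2w('side6',270+327/3.5,170+303/3.5,.068), w2px('side6',[.4395,.0525,.068]))
for u,v in((275,340),(280,322),(380,338),(372,368)): print(px2w('side6',270+u/3.5,170+v/3.5,.032))
print([np.round((w2px('side6',[.4395+a,.0525+b,.032])-[270,170])*3.5) for a,b in((.034,.028),(.034,-.028),(-.034,-.028),(-.034,.028))])
E
```

```text
[0.43862522 0.0427584  0.068     ] [362.75169488 259.30529822]
[0.47140812 0.0443067  0.032     ]
[0.46969436 0.0257155  0.032     ]
[0.4013516  0.03211439 0.032     ]
[0.40518888 0.06243954 0.032     ]
[array([267., 376.]), array([275., 320.]), array([374., 330.]), array([370., 387.])]
```

Request:
move_arm(
  targets=[
    [0, [0, 0, 40], 0],
    [0, [0, 0, 80], 0],
    [0, [0, 0, 91], 0],
    [0, [0, 0, 91], 0],
    [255, [0, 0, 91], 0],
    [255, [0, 0, 91], 0],
    [255, [0, 0, 91], 0],
    [255, [0, 0, 91], 0],
    [255, [0, 0, 91], 0],
    [255, [0, 0, 91], 0],
    [255, [0, 0, 91], 0],
  ],
)

```text
time_s: 14.68
tool_pos: [0.4382, 0.0528, 0.0447]
tcp_rot: [0.0, 0.739, 0.674, 0.0]
wrist_force: [-0.0, -0.2, 6.2]
opening: 0.0134
grasp_force: 62.1
```

```bash
python3 - <<'E'
from blk import *
go([*dock(-.060),.164],PSI); grab('side','side7');grab('top','top7'); crop('side7',270,170,430,330,3.5,'c7')
E
```

```text
t 14.675 pos [0.4382 0.0528 0.0447] psi 1.48 q6 1.78 -> shift [ -77.3  143.  -119.2] turn -0.055 F [-0.  -0.2  6.2] open 0.0134
```

View pics/c7.png

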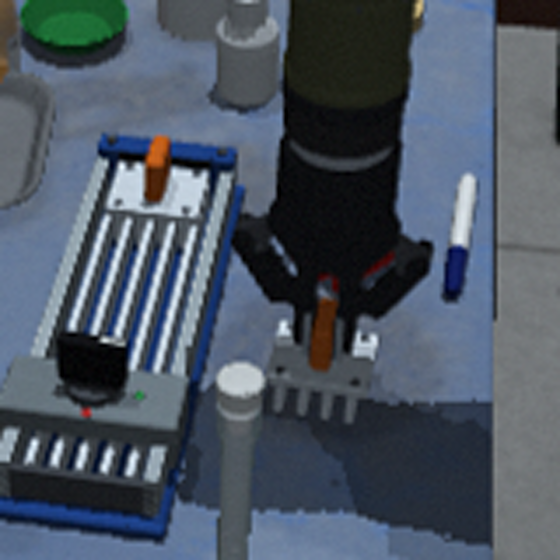

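Request:
move_arm(
  targets=[
    [255, [0, 0, -40], 0],
    [255, [0, 0, -80], 0],
    [255, [0, 0, -120], 0],
    [255, [-23, 48, -120], 0],
    [255, [-46, 95, -120], -0.055],
    [255, [-69, 143, -120], -0.055],
    [255, [-69, 143, -120], -0.055],
    [255, [-69, 143, -120], -0.055],
    [255, [-69, 143, -120], -0.055],
  ],
)

```text
time_s: 15.9
tool_pos: [0.5725, -0.0284, 0.1639]
tcp_rot: [-0.001, 0.72, 0.694, -0.0]
wrist_force: [0.5, 0.5, -2.4]
opening: 0.013
grasp_force: 61.0
```

```bash
python3 - <<'E'
from blk import *
grab('side','side8'); go([*dock(-.052),.080],PSI); crop('side8',270,130,430,290,3.5,'c8')
E
```

```text
t 15.95 pos [ 0.5727 -0.0284  0.1642] psi 1.535 q6 1.56 -> shift [-0.9  1.2 84.2] turn 0.001 F [ 0.2  0.6 -3.1] open 0.0128
```

View pics/c8.png

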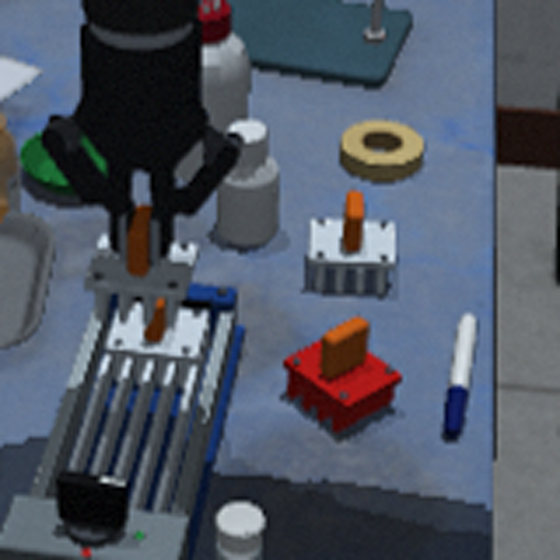

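Request:
move_arm(
  targets=[
    [255, [0, 1.2, 40], 0],
    [255, [0, 1.2, 70], 0],
    [255, [0, 1.2, 84], 0],
    [255, [0, 1.2, 89], 0],
    [255, [0, 1.2, 89], 0],
    [255, [0, 1.2, 89], 0],
  ],
)

```text
time_s: 16.7
tool_pos: [0.5757, -0.029, 0.0764]
tcp_rot: [0.0, 0.72, 0.694, 0.001]
wrist_force: [-0.5, 0.8, -2.2]
opening: 0.0131
grasp_force: 61.0
```

Request:
move_arm(
  targets=[
    [255, [0, -1.5, 0], 0],
    [255, [0, -1.5, 4], 0],
    [255, [0, -1.5, 9], 0],
    [255, [0, -1.5, 14], 0],
    [255, [0, -1.5, 18], 0],
    [255, [0, -1.5, 20], 0],
    [255, [0, -1.5, 20], 0],
  ],
)

```text
time_s: 17.58
tool_pos: [0.5734, -0.029, 0.0567]
tcp_rot: [0.0, 0.72, 0.694, 0.0]
wrist_force: [-6.2, -0.0, 12.3]
opening: 0.0132
grasp_force: 63.2
```

Request:
move_arm(
  targets=[
    [255, [0, 0.7, -0.5], 0],
    [0, [0, 0.7, -0.5], 0],
    [0, [0, 0.7, -0.5], 0],
    [0, [0, 0.7, -0.5], 0],
    [0, [0, 0.7, -50], 0],
    [0, [0, 0, -115], 0],
    [0, [0, 0, -115], 0],
  ],
)

```text
time_s: 18.45
tool_pos: [0.5772, -0.0292, 0.1756]
tcp_rot: [0.003, 0.72, 0.694, 0.003]
wrist_force: [-0.0, 0.2, -0.7]
opening: 0.0857
grasp_force: 0.0
```

```bash
python3 - <<'E'
from blk import *
grab('side','side9'); grab('top','top9'); find('top9'); go([.4375,-.248,.12],1.59); crop('side9',270,130,430,290,3.5,'c9')
p=w2px('side9',[.4375,-.248,.068]); print(p,(p-[270,130])*3.5)
E
```

```text
[413. 291.] 73 [ 0.4371 -0.2468] yaw 0.031
t 18.55 pos [ 0.5743 -0.029   0.1711] psi 1.535 q6 1.56 -> shift [-223.8 -128.9   50.8] turn -0.055 F [ 0.5  0.3 -1.2] open 0.085
[371.28834306 187.07000968] [354.50920072 199.74503387]
```

View pics/c9.png

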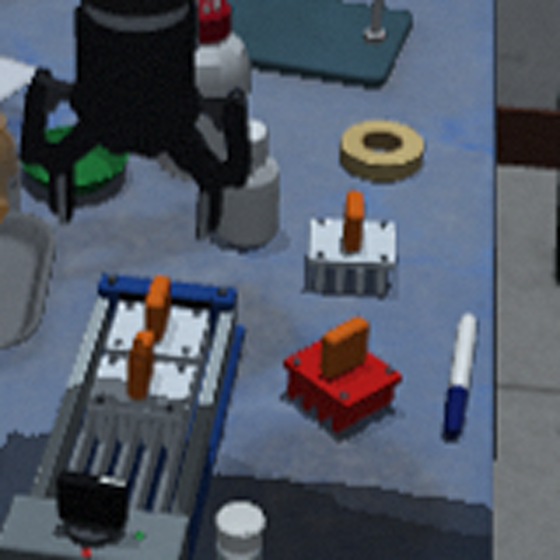

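```bash
python3 - <<'E'
from h import *
print(px2w('top0',200+706/3,190+192/3,.089), px2w('side9',270+250/3.5,130+240/3.5,0),px2w('side9',270+217/3.5,130+205/3.5,.05),px2w('side9',270+278/3.5,130+205/3.5,.05))
E
```

```text
[ 0.52536159 -0.29467444  0.089     ] [ 5.20268877e-01 -2.78482852e-01 -1.11022302e-16] [ 0.54562216 -0.2515952   0.05      ] [ 0.49762982 -0.2586859   0.05      ]
```

Request:
move_arm(
  targets=[
    [0, [-50, -29, 0], 0],
    [100, [-100, -58, 0], 0],
    [100, [-150, -87, 0], -0.05],
    [100, [-200, -116, 0], -0.05],
    [100, [-223, -129, 0], -0.05],
    [100, [-223, -129, 0], -0.05],
    [100, [-223, -129, 30], -0.05],
    [100, [-223, -129, 60], -0.05],
  ],
)

```text
time_s: 19.55
tool_pos: [0.4367, -0.2461, 0.1087]
tcp_rot: [-0.0, 0.702, 0.712, 0.0]
wrist_force: [-0.8, 0.3, -0.7]
opening: 0.0518
grasp_force: 0.0
```

```bash
python3 - <<'E'
from h import *
go([.4375,-.2475,.044],1.59)
E
```

```text
t 19.55 pos [ 0.4367 -0.2461  0.1087] psi 1.585 q6 1.04 -> shift [-1.5  0.8 64.7] turn -0.005 F [-0.8  0.3 -0.7] open 0.0518
```

Request:
move_arm(
  targets=[
    [100, [-1.5, 0.5, 40], 0],
    [100, [-1.5, 0.5, 65], 0],
    [100, [-1.5, 0.5, 65], 0],
    [255, [-1.5, 0.5, 65], 0],
    [255, [-1.5, 0.5, 65], 0],
    [255, [-1.5, 0.5, 65], 0],
    [255, [-1.5, 0.5, 65], 0],
    [255, [-1.5, 0.5, 65], 0],
    [255, [-1.5, 0.5, 65], 0],
  ],
)

```text
time_s: 20.68
tool_pos: [0.4378, -0.249, 0.0462]
tcp_rot: [0.001, 0.702, 0.712, 0.0]
wrist_force: [-0.1, -0.0, 6.4]
opening: 0.0129
grasp_force: 61.7
```

```bash
python3 - <<'E'
from h import *
go([*dock(.012),.164],PSI)
E
```

```text
t 20.675 pos [ 0.4378 -0.249   0.0462] psi 1.585 q6 1.04 -> shift [ 281.7  142.4 -117.7] turn 0.05 F [-0.1 -0.   6.4] open 0.0129
```

Request:
move_arm(
  targets=[
    [255, [0, 0, -40], 0],
    [255, [0, 0, -80], 0],
    [255, [0, 0, -118], 0],
    [255, [55, 0, -118], 0],
    [255, [110, 28, -118], 0],
    [255, [165, 60, -118], 0.05],
    [255, [220, 95, -118], 0.05],
    [255, [265, 130, -118], 0.05],
    [255, [282, 142, -118], 0.05],
    [255, [282, 142, -118], 0.05],
    [255, [282, 142, -118], 0.05],
  ],
)

```text
time_s: 22.05
tool_pos: [0.5741, 0.0341, 0.1629]
tcp_rot: [-0.0, 0.72, 0.694, -0.001]
wrist_force: [0.2, -0.3, -1.2]
opening: 0.013
grasp_force: 60.5
```

```bash
python3 - <<'E'
from blk import *
grab('side','side10'); go([*dock(.012),.080],PSI); crop('side10',250,130,410,290,3.5,'c10')
E
```

```text
t 22.1 pos [0.5741 0.0339 0.1631] psi 1.533 q6 1.67 -> shift [ 0.9  2.1 83.1] turn -0.002 F [-0.9 -0.3 -0.9] open 0.0131
```

View pics/c10.png

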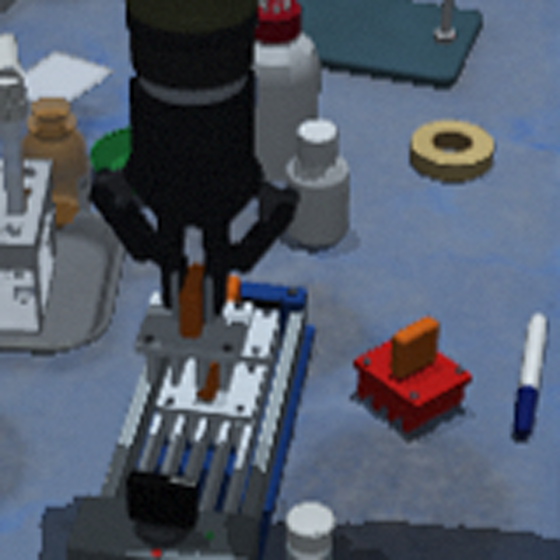

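Request:
move_arm(
  targets=[
    [255, [1, 0.7, 40], 0],
    [255, [1, 0.7, 70], 0],
    [255, [1, 0.7, 81], 0],
    [255, [1, 0.7, 86], 0],
    [255, [1, 0.7, 86], 0],
    [255, [1, 0.7, 86], 0],
  ],
)

```text
time_s: 22.85
tool_pos: [0.5768, 0.0362, 0.0785]
tcp_rot: [0.001, 0.72, 0.694, 0.001]
wrist_force: [-0.6, -0.1, -1.2]
opening: 0.0129
grasp_force: 60.4
```

Request:
move_arm(
  targets=[
    [255, [0, -0.4, 0], 0],
    [255, [0, -0.4, 4], 0],
    [255, [0, -0.4, 9], 0],
    [255, [0, -0.4, 14], 0],
    [255, [0, -0.4, 18], 0],
    [255, [0, -0.4, 20.5], 0],
    [255, [0, -0.4, 20.5], 0],
  ],
)

```text
time_s: 23.72
tool_pos: [0.5753, 0.0362, 0.0582]
tcp_rot: [-0.0, 0.72, 0.694, 0.0]
wrist_force: [-5.5, -0.9, 12.4]
opening: 0.0132
grasp_force: 62.6
```

Request:
move_arm(
  targets=[
    [255, [0, 0.5, -0.5], 0],
    [0, [0, 0.5, -0.5], 0],
    [0, [0, 0.5, -0.5], 0],
    [0, [0, 0.5, -0.5], 0],
    [0, [0, 0.5, -50], 0],
    [0, [0, 0, -110], 0],
    [0, [0, 0, -110], 0],
  ],
)

```text
time_s: 24.6
tool_pos: [0.5793, 0.0365, 0.172]
tcp_rot: [0.003, 0.72, 0.694, 0.004]
wrist_force: [0.7, 0.2, -1.0]
opening: 0.0854
grasp_force: 0.0
```

Request:
move_arm(
  targets=[
    [0, [40, 0, 0], -0.19],
    [100, [80, 1, 0], -0.38],
    [100, [99, 1, 0], -0.56],
    [100, [99, 1, 0], -0.75],
    [100, [99, 1, 0], -0.94],
    [100, [99, 1, 0], -1.12],
    [100, [99, 1, 0], -1.31],
    [100, [99, 1, 0], -1.519],
    [100, [99, 1, 0], -1.519],
    [100, [99, 1, 0], -1.519],
    [100, [99, 1, 0], -1.519],
  ],
)

```text
time_s: 25.98
tool_pos: [0.58, 0.1351, 0.1665]
tcp_rot: [-0.0, 0.045, 0.999, -0.0]
wrist_force: [0.0, -0.3, -0.0]
opening: 0.0521
grasp_force: 0.0
```

```bash
python3 - <<'E'
from blk import *
grab('side','side11'); grab('top','top11'); go([.5797,.1346,.0813],3.054); crop('side11',250,130,410,290,3.5,'c11')
E
```

```text
t 26.075 pos [0.5801 0.1351 0.1667] psi 3.052 q6 0.32 -> shift [ 0.3 -0.5 85.4] turn -0.002 F [-0.3 -0.2  0.4] open 0.052
```

View pics/c11.png

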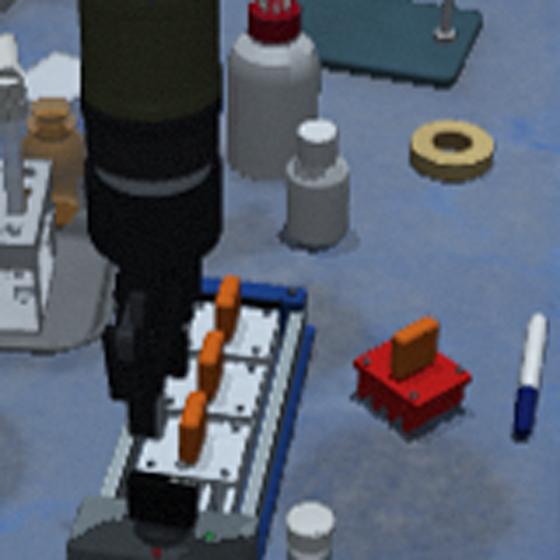

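Request:
move_arm(
  targets=[
    [100, [0, 0, 50], 0],
    [100, [0, 0, 85], 0],
    [100, [0, 0, 85], 0],
    [255, [0, 0, 85], 0],
    [255, [0, 0, 85], 0],
    [255, [0, 0, 85], 0],
    [255, [0, 0, 85], 0],
    [255, [0, 0, 85], 0],
  ],
)

```text
time_s: 27.08
tool_pos: [0.5816, 0.1355, 0.084]
tcp_rot: [0.002, 0.044, 0.999, 0.0]
wrist_force: [0.2, -1.5, 6.2]
opening: 0.0109
grasp_force: 60.0
```

```bash
python3 - <<'E'
from h import *
go([*dock(.043),.0813],3.054)
E
```

```text
t 27.075 pos [0.5816 0.1355 0.084 ] psi 3.054 q6 0.32 -> shift [ -1.8 -69.9   2.6] turn -0.0 F [ 0.2 -1.5  6.2] open 0.0109
```

Request:
move_arm(
  targets=[
    [255, [-0.5, -10, 0], 0],
    [255, [-1, -20, 0], 0],
    [255, [-1.5, -30, 0], 0],
    [255, [-2, -40, 0], 0],
    [255, [-2.5, -50, 0], 0],
    [255, [-3, -58, 0], 0],
    [255, [-3.2, -64, 0], 0],
    [255, [-3.2, -66, 0], 0],
    [255, [-3.2, -66, 0], 0],
  ],
)

```text
time_s: 28.2
tool_pos: [0.5792, 0.0701, 0.0839]
tcp_rot: [0.002, 0.044, 0.999, 0.001]
wrist_force: [-0.2, 2.6, 5.9]
opening: 0.0111
grasp_force: 60.1
```

```bash
python3 - <<'E'
from h import *
go([*dock(.043),.0813],3.054)
E
```

```text
t 28.2 pos [0.5792 0.0701 0.0839] psi 3.054 q6 0.21 -> shift [ 1.6 -4.6  2.6] turn -0.0 F [-0.2  2.6  5.9] open 0.0111
```

Continue closing until the force rises.

Request:
move_arm(
  targets=[
    [255, [0, -1.5, 0], 0],
    [255, [0, -3, 0], 0],
    [255, [0, -4, 0], 0],
    [255, [0, -4, 0], 0],
  ],
)

```text
time_s: 28.7
tool_pos: [0.5791, 0.067, 0.084]
tcp_rot: [0.002, 0.044, 0.999, 0.002]
wrist_force: [1.2, 5.1, 5.2]
opening: 0.0108
grasp_force: 60.0
```

Request:
move_arm(
  targets=[
    [255, [0, -1, 0], 0],
    [255, [0, -2, 0], 0],
    [255, [0, -2, 0], 0],
    [255, [0, -2, 0], 0],
  ],
)

```text
time_s: 29.2
tool_pos: [0.579, 0.0652, 0.0839]
tcp_rot: [0.002, 0.043, 0.999, 0.002]
wrist_force: [0.8, 5.7, 5.0]
opening: 0.0111
grasp_force: 59.9
```

Request:
move_arm(
  targets=[
    [255, [0, -1, 0], 0],
    [255, [0, -2, 0], 0],
    [255, [0, -2, 0], 0],
    [255, [0, -2, 0], 0],
  ],
)

```text
time_s: 29.7
tool_pos: [0.579, 0.0651, 0.084]
tcp_rot: [0.002, 0.043, 0.999, 0.004]
wrist_force: [1.5, 11.1, 4.2]
opening: 0.011
grasp_force: 59.8
```

Request:
move_arm(
  targets=[
    [255, [0, -1, 0], 0],
    [255, [0, -2, 0], 0],
    [255, [0, -2, 0], 0],
    [255, [0, -2, 0], 0],
  ],
)

```text
time_s: 30.2
tool_pos: [0.579, 0.0649, 0.084]
tcp_rot: [0.002, 0.043, 0.999, 0.006]
wrist_force: [2.5, 17.9, 1.7]
opening: 0.0108
grasp_force: 59.8
```

Request:
move_arm(
  targets=[
    [255, [0, 1, 0], 0.15],
    [255, [0.2, 1, 0], 0.3],
    [255, [0.3, 1, 0], 0.45],
    [255, [0.5, 0.8, 0], 0.6],
    [255, [0.7, 0.6, 0], 0.75],
    [255, [0.8, 0.4, 0], 0.9],
    [255, [0.9, 0.2, 0], 1.05],
    [255, [1, 0, 0], 1.18],
    [255, [1, 0, 0], 1.26],
    [255, [1, 0, 0], 1.26],
    [255, [1, 0, 0], 1.26],
  ],
)

```text
time_s: 31.58
tool_pos: [0.5776, 0.0633, 0.0839]
tcp_rot: [-0.001, 0.623, 0.782, 0.005]
wrist_force: [1.6, 12.1, 3.9]
opening: 0.011
grasp_force: 60.0
```

```bash
python3 - <<'E'
from h import *
s,R,p=pose(); go(s['tool_pos']); print('theta',D[2]-(p-np.pi),s['wrist_torque'])
E
```

```text
t 31.575 pos [0.5776 0.0633 0.0839] psi 1.796 q6 1.45 -> shift [0. 0. 0.] turn 0 F [ 1.6 12.1  3.9] open 0.011
theta 1.31004217726298 [ 2.39222979 -0.29110857 -0.14192538]
```

Request:
move_arm(
  targets=[
    [100, [0, 0, 0], 0],
    [100, [0, 0, 0], 0],
    [100, [0, 0, 0], 0],
    [100, [0, 0, 0], 0],
    [100, [0, 0, -50], 0],
    [100, [0, 0, -110], 0],
    [100, [0, 0, -150], 0],
    [100, [-60, 0, -150], 0],
    [100, [-120, 0, -150], 0],
    [100, [-180, 0, -150], 0],
    [100, [-240, 0, -150], 0],
    [100, [-240, 0, -150], 0],
  ],
)

```text
time_s: 33.08
tool_pos: [0.6288, -0.1792, 0.231]
tcp_rot: [0.0, 0.626, 0.78, -0.0]
wrist_force: [0.6, 0.7, -0.1]
opening: 0.0519
grasp_force: 0.0
```

```bash
python3 - <<'E'
from h import *
s,R,p=pose(); go(s['tool_pos']); grab('top','top12'); grab('side','side12')
a=cv2.imread('pics/top12.png')[190:270,220:390]; b=cv2.imread('pics/side12.png')[195:330,260:350]
b=cv2.resize(b,None,fx=3.9,fy=3.9,interpolation=2); a=cv2.resize(a,None,fx=2.6,fy=2.6,interpolation=2)
h=max(a.shape[0],b.shape[0]); o=np.zeros((h,a.shape[1]+b.shape[1],3),np.uint8); o[:a.shape[0],:a.shape[1]]=a; o[:b.shape[0],a.shape[1]:]=b; cv2.imwrite('pics/c12.png',o); print(o.shape)
E
```

```text
t 33.075 pos [ 0.6288 -0.1792  0.231 ] psi 1.788 q6 1.08 -> shift [0. 0. 0.] turn 0 F [ 0.6  0.7 -0.1] open 0.0519
(526, 793, 3)
```

View pics/c12.png

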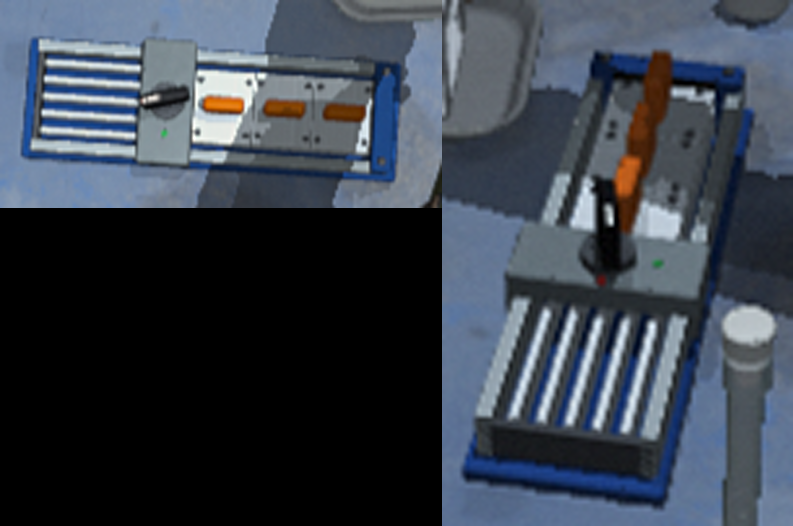

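```bash
python3 -c "
from rig import ctrl; print(ctrl.job_done())"
```

```text
the job is handed in; nothing more can be done
None
```

I handed in the job at about 33 s: the three finned blocks that were there (I saw no fourth) are seated in the dock in one closed row against the end stop. The jaw is up against them and the knob is tight, at about 1.3 rad by the tool angle. The red look-alike was left alone and no bottle or flask was touched.

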